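# Release and push out the filter slide with the pin tool

## Robot

A 6-joint arm with a two-finger parallel gripper is mounted at the origin on a cart in front of the work surface, level with it; the furniture and walls round the work are solid. World frame = base frame: x ahead of the robot, y to its left, z up, the work surface at z = 0. Lengths are in mm, angles in rad, forces in N, time in s.
With the tool pointing down it reaches from about 350 to 975 mm from the base axis. Payload 7.1 kg.
Tool frame: the origin (TCP) lies on the front face of the gripper's body, between the roots of the fingers; the fingertips stand 80 mm ahead of it and the grasp point (between the pads) lies 61 mm ahead of it (env.tips_ahead is the distance from the TCP to the fingertips, in mm); z points along the fingers, y is the direction in which the jaws open and shut (so a half turn about z gives the same grasp; the last joint's range is limited). The gripper opens to 88 mm and grips with 3 to 60 N. Pads are 20 mm wide; open, the fingers measure 115 mm over their backs; the gripper's body (75 mm by 178 mm) begins 61 mm behind the grasp point.
Start: joints at [-1.342, 0.423, 1.63, -0, 1.089, -0.019], TCP at [153.314, -605.888, 302.675] pointing down, gripper open.
Joint ranges: [-3, 3], [-0.9, 2.11], [0.09, 2.58], [-1.31, 4.45], [0.11, 2.69], [-2.54, 2.54]. Speed limits (rad/s): [2.39, 2.39, 3.01, 3.14, 3.14, 3.14].

## Interface

Orientations are given as a unit quaternion [x, y, z, w].
In Python, from station import env, set_gripper, viewer, workorder gives the robot as it stands. Calls block until the motion is done:
- env.reach(position, orientation): joint-space move of the TCP to a pose.
- env.move_l(position, rot=None, rate=150, f_stop=None): straight line of the TCP; rot=None keeps the orientation; rate is the mean speed in mm/s. With f_stop (N) it stops when the force on the tool has changed by that much, and returns True; else False.
- env.move_joints(angles): joint-space move.
- set_gripper(opening): finger opening in mm; the grip force is fixed at half the most; returns when the fingers have stopped.
- env.hold(seconds).
- env.ik(position, orientation): joint angles nearest the present ones, or None.
- env.read_state(): the state.
- viewer.camera(name): name is "scene" or "top" or "wrist"; returns the picture (480x640x3 uint8, blue, green, red); there is no depth.
- viewer.camera_params(name): a dict with "fx", "fy", "cx", "cy" (pixels), "pose" (4x4, takes a point from camera to world coordinates); the wrist camera has in their place "tool_from_camera" (4x4, takes a point from camera to tool coordinates, whose origin is the TCP and whose axes are the flange's). Camera axes: x right, y up, looking along -z (the intrinsics and any distortion apply to the point x, -y, -z); pixel columns grow to the right and rows downward; lengths in mm; the calibration is good to about 2 mm. A picture is of the moment at which its call begins: read the wrist's pose just before it. camera_params takes no time and is no camera call.
A pose or a line that the arm cannot do raises env.IKError and nothing moves.
- workorder.sign_off(): hands the job in, once; it reports no verdict.
The state is a dict: "time_s": time; "qpos": joint angles; "dq": joint speeds; "tau": joint torques, N m; "tool_pos": TCP position; "orientation": TCP orientation; "force": force on the tool from outside, world axes, zero at the start; "wrist_torque": the same for the moment, N m; "width": finger opening in mm.
Only numpy, scipy, OpenCV 4.12 (cv2) and the standard library are available. Lean on these libraries where they do the work, as an engineer would, in place of code of your own. Each camera call takes 0.05 s, during which the arm holds its last target.

## Task

Open the fume filter box for a filter change: take the pin tool from its fork stand, use its pin to hold down the release button sunk in the ledge of the filter slide, and with it push the slide out of the box, all the way to its stop. Then hang the pin tool back upright in the fork stand, its collar resting on the tines. Only the tool may touch the slide, not the gripper or arm, and leave the flux tin and the sanding block where they are.

Things in the scene. Friction and masses are not known exactly. Their poses are not given: they have to be found in the camera images.
- filter_box: Grey bench fume filter box, 140 x 140 mm, 94 mm high, fixed to the bench, round grille on its roof. Origin: centre of its underside. Its -x axis points out of the front, the way the slide comes out; z up. The plain grey plastic slide is 100 mm wide; even when shut its ledge stands 52 mm out of the front face, its edge 28 mm in front of the well's centre. The roof is 34 mm above the ledge.
- slide (a joint): How far the filter slide is out, m: 0 shut (at the start), 0.080 at its stop. Moves level along the box's -x. Shut, it is latched; it is free only while the button is held down 5 mm or more, needed for the first 17 mm or so of travel; past that the latch no longer matters. Sliding friction about 2 N, no spring: it stays where it is left.
- well (a point): Centre of the mouth of the square well in the slide's ledge, level with the ledge's top, 60 mm above the bench, 24 mm in front of the box's face when shut; moves with the slide. Well 20 x 20 mm, sides parallel to the box's, open upward, thin dark frame. The button (square steel plate) fills it, face 7 mm below the mouth, 15 mm when fully pressed. A pin in it pushes the slide by the well's wall.
- button (a joint): How far the release button is pressed down, m: 0 up, 0.008 fully down. Spring force about 2.3 N at the top, 4.5 N at 5 mm (slide released), 5.9 N fully down; it springs back when let go.
- pin_tool: Loose pin tool, about 120 g, 140 mm long, hanging upright, pin down, in the fork stand. Origin: tip of the pin; z runs up to the handle. Steel pin 8 mm in diameter from 0 to 70 mm, round collar 38 mm in diameter from 70 to 76 mm, square wooden handle 26 x 26 mm (sides parallel to the tool's x and y) from 76 to 136 mm, steel cap to 140 mm.
- tool_collar (a point): Point on the pin tool's axis at the underside of its collar, 70 mm above the tip.
- stand: Dark steel fork stand fixed to the bench, left or right of the box. Origin on the bench under the seat. Base 100 x 90 x 10 mm; two level tines 15 mm wide, 6 mm thick, tops 96 mm above the bench, with a 16 mm slot between, open upward and at the stand's -x end; the slot runs along the stand's x from -31 to +30 mm. A post is under the rear end from x = +38 mm; nothing is above the tines.
- stand_seat (a point): Middle of the slot, level with the tops of the tines, where the underside of the hung tool's collar is; axes as the stand's.
- flux_tin: Round tin with a red lid, 71 mm across, 32 mm high, loose on the other side of the box from the stand; leave it alone. Origin: centre of its underside.
- sanding_block: Brown sanding block, 68 x 107 x 28 mm, loose on the bench on the right of the box; leave it alone. Origin: centre of its underside.
There are look-alikes about, which are no part of the job. Of the things that look like the pin_tool, the largest one is meant.

How it is judged:
By the outcome, as a careful person would: the job done as asked, in the order asked, and still so for the second after the job is handed in, with the robot touching nothing.
It also fails if it takes over 53 s, if anything falls off the work surface, if the arm or the gripper's body presses on something with over 40 N, if the wrist force passes 120 N, or if a joint passes its speed limit or range.

## Working session

There is one attempt and no reset: what is moved stays moved. The work goes in short steps, each a Python script; the robot and the scene stay as the last script left them, time stands still between calls to the robot, and variables do not carry over. Pictures are saved under pics/ and viewed, and the job is handed in when it is done.

```bash
ls; mkdir -p pics; python3 - <<'E'
from station import env, set_gripper, viewer, workorder
import cv2, numpy as np
np.set_printoptions(precision=4,suppress=True)
for n in ["scene","top","wrist"]:
    im=viewer.camera(n); cv2.imwrite(f"pics/{n}0.png",im); print(n,viewer.camera_params(n))
print(env.read_state())
E
```

```text
pics
scene {'fx': 443.2595695942493, 'fy': 443.2595695942493, 'cx': 312.9440110557454, 'cy': 235.24521547055193, 'pose': array([[ -0.8321,   0.2853,  -0.4756, 162.8119],
       [ -0.5542,  -0.3952,   0.7326, 685.3968],
       [  0.021 ,   0.8732,   0.4869, 553.1383],
       [  0.    ,   0.    ,   0.    ,   1.    ]])}
top {'fx': 487.6764636716448, 'fy': 487.6764636716448, 'cx': 319.3903951107924, 'cy': 249.24267077687284, 'pose': array([[   0.0234,    0.9829,   -0.1825,  401.507 ],
       [  -0.9997,    0.0212,   -0.0138,   -2.0006],
       [  -0.0097,    0.1828,    0.9831, 1085.3736],
       [   0.    ,    0.    ,    0.    ,    1.    ]])}
wrist {'fx': 346.07226867678565, 'fy': 346.07226867678565, 'cx': 319.17805687616266, 'cy': 236.563315236973, 'tool_from_camera': array([[  0.0002,   0.9655,   0.2604,  71.1347],
       [  1.    ,  -0.0002,  -0.    ,   0.6256],
       [  0.    ,   0.2604,  -0.9655, -81.8392],
       [  0.    ,   0.    ,   0.    ,   1.    ]])}
{'time_s': 0.15, 'qpos': array([-1.342 ,  0.4237,  1.6305, -0.    ,  1.0886, -0.019 ]), 'dq': array([-0.0015, -0.0007, -0.003 , -0.0002,  0.0007,  0.0011]), 'tau': array([  0.0003, -54.4984, -27.3919,   0.0644,   0.0205,  -0.0001]), 'tool_pos': array([ 153.2224, -605.5891,  302.0824]), 'orientation': array([ 0.9923,  0.1236, -0.0001, -0.0006]), 'force': array([ 0.4431, -0.0081, -0.1004]), 'wrist_torque': array([-0.0265,  0.0078, -0.0313]), 'width': 87.73816872523822}
```

View pics/scene0.png

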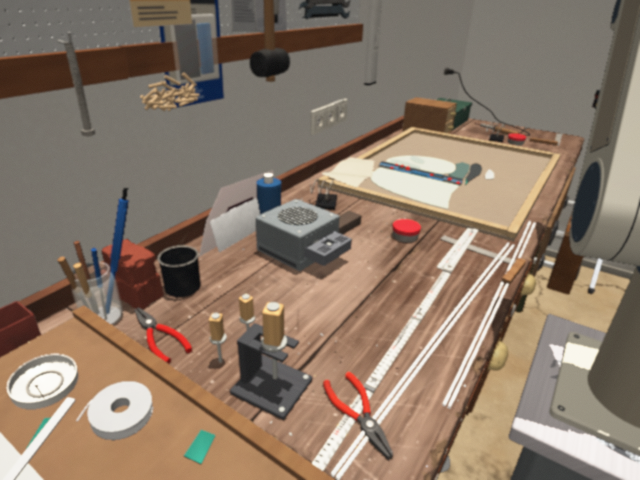

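View pics/top0.png

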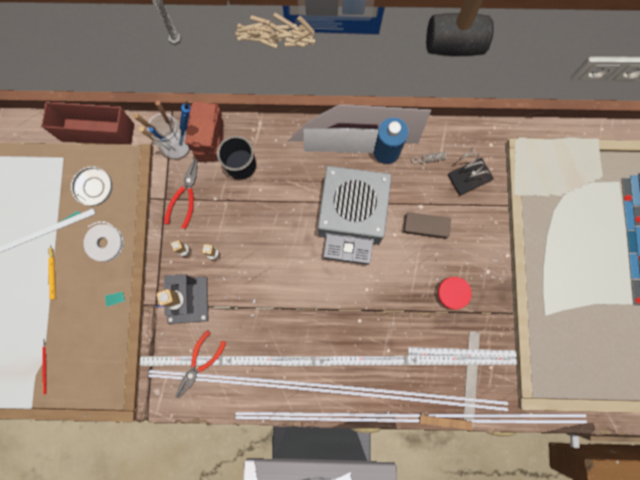

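Look-alikes for the pin tool: the one in the fork stand at top (170,298) / scene (273,325), and two small ones at top (180,247) and (210,252) / scene (217,328) and (246,305). The one in the stand is the largest. I'll check this in close crops.

```bash
python3 - <<'E'
import cv2, numpy as np
s=cv2.imread("pics/scene0.png");t=cv2.imread("pics/top0.png")
a=cv2.resize(s[285:420,200:335],(600,600),interpolation=cv2.INTER_CUBIC)
cv2.imwrite("pics/c_s.png",a)
a=cv2.resize(t[230:340,145:255],(600,600),interpolation=cv2.INTER_CUBIC)
cv2.imwrite("pics/c_t.png",a)
a=cv2.resize(t[160:270,300:410],(600,600),interpolation=cv2.INTER_CUBIC)
cv2.imwrite("pics/c_b.png",a)
a=cv2.resize(s[190:280,245:365],(800,600),interpolation=cv2.INTER_CUBIC)
cv2.imwrite("pics/c_sb.png",a)
E
```

```text
(no output)
```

View pics/c_s.png

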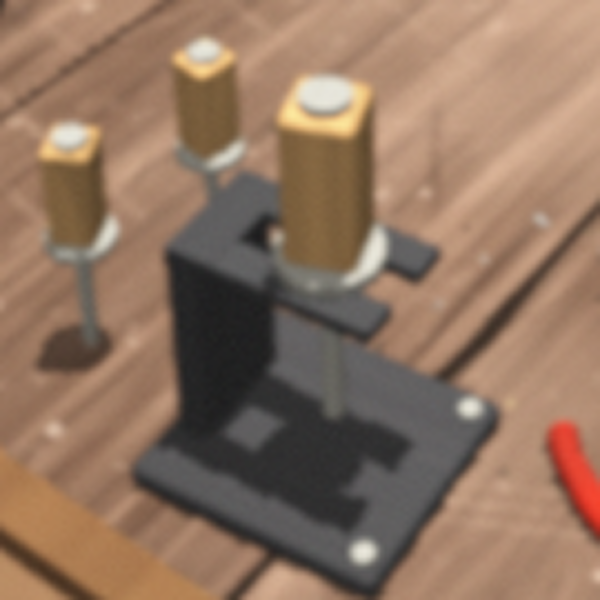

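View pics/c_t.png

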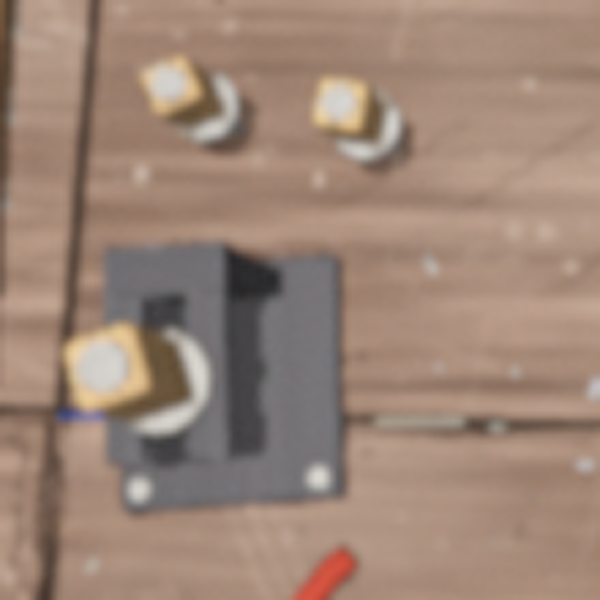

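View pics/c_b.png

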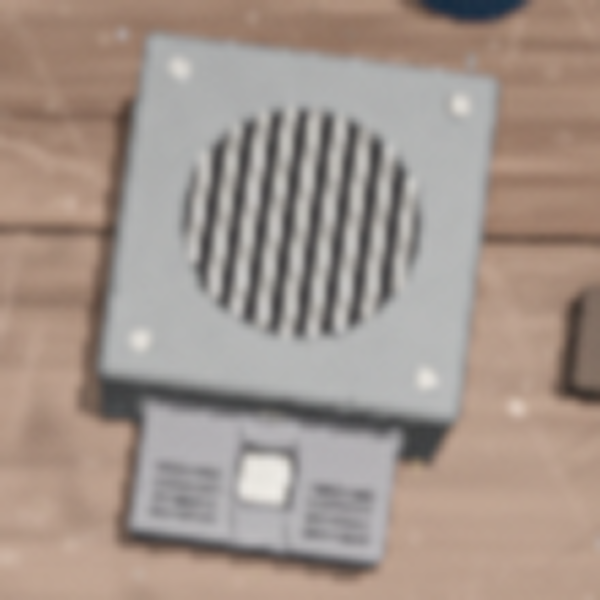

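View pics/c_sb.png

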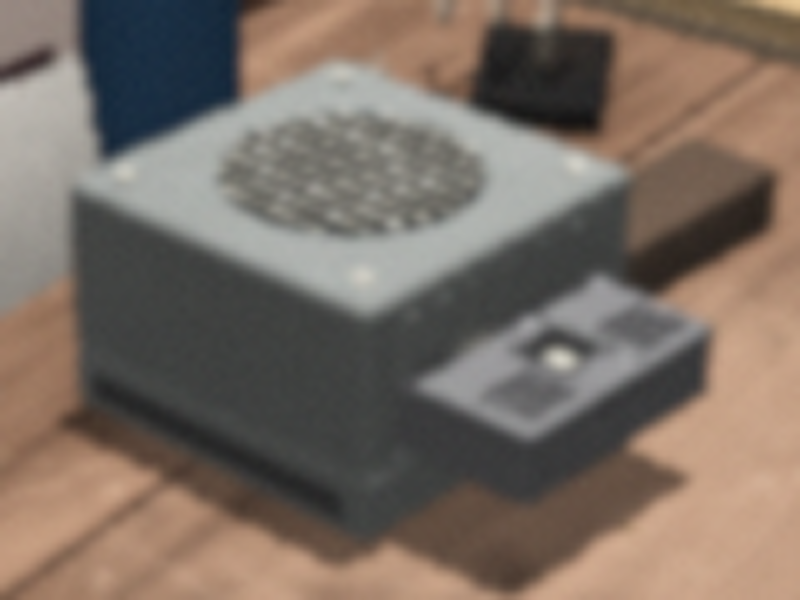

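The crops confirm it: the tool in the stand is clearly the largest (cap at top (164,298)). The slot's open end faces the robot and the post is on the far side. The slide faces the robot, with the button at about top (348.6,247.5).

```bash
cat > h.py <<'E'
from station import env, set_gripper, viewer, workorder
import cv2, numpy as np
from scipy.spatial.transform import Rotation as R
np.set_printoptions(precision=4,suppress=True)
def campose(name,st=None):
    p=viewer.camera_params(name)
    if name!="wrist": return p,p["pose"]
    T=np.eye(4);T[:3,:3]=R.from_quat(st["orientation"]).as_matrix();T[:3,3]=st["tool_pos"]
    return p,T@p["tool_from_camera"]
def ray(uv,p,T):
    d=np.array([(uv[0]-p["cx"])/p["fx"],-(uv[1]-p["cy"])/p["fy"],-1.0])
    return T[:3,3],T[:3,:3]@d
def at(uv,z,p,T):
    o,d=ray(uv,p,T); return o+d*(z-o[2])/d[2]
def proj(X,p,T):
    c=np.linalg.inv(T)@np.append(X,1); return np.array([p["cx"]-p["fx"]*c[0]/c[2],p["cy"]+p["fy"]*c[1]/c[2]])
def down(a):
    "tool z down, tool x axis at world yaw a"
    x=np.array([np.cos(a),np.sin(a),0]);z=np.array([0,0,-1.]);y=np.cross(z,x)
    return R.from_matrix(np.stack([x,y,z],1)).as_quat()
def snap(name,f):
    st=env.read_state(); im=viewer.camera(name); cv2.imwrite("pics/"+f,im)
    p,T=campose(name,st); np.savez("pics/"+f+".npz",T=T,K=np.array([p[k] for k in("fx","fy","cx","cy")])); return im
def load(f):
    d=np.load("pics/"+f+".npz");return dict(zip(("fx","fy","cx","cy"),d["K"])),d["T"]
E
python3 - <<'E'
from h import *
p,T=campose("top")
k=110/600
c=lambda u,v,o:(o[0]+u*k,o[1]+v*k)
o=(145,230);b=(300,160)
print("cap",at(c(103,367,o),166,p,T))
print("base screws",at(c(139,490,o),10,p,T),at(c(318,478,o),10,p,T))
print("tine tl",at(c(106,246,o),96,p,T),at(c(226,246,o),96,p,T),at(c(106,455,o),96,p,T),at(c(226,461,o),96,p,T))
print("cap sq",[at(c(*q,o),162,p,T) for q in [(65,345),(135,323),(152,400),(85,419)]])
print("button",at(c(266,478,b),53,p,T))
print("roof",[at(c(*q,b),94,p,T) for q in [(148,36),(497,79),(457,418),(100,375)]])
print("ledge",[at(c(*q,b),60,p,T) for q in [(130,530),(378,562)]])
ps,Ts=campose("scene")
ks=135/600
o1,d1=ray((200+325*ks,285+95*ks),ps,Ts);o2,d2=ray(c(103,367,o),p,T)
A=np.stack([d1,-d2],1);s=np.linalg.lstsq(A,o2-o1,rcond=None)[0];print("tri cap",o1+s[0]*d1,o2+s[1]*d2)
o1,d1=ray((245+558*.15,190+355*.15),ps,Ts);o2,d2=ray(c(266,478,b),p,T)
A=np.stack([d1,-d2],1);s=np.linalg.lstsq(A,o2-o1,rcond=None)[0];print("tri btn",o1+s[0]*d1,o2+s[1]*d2)
E
```

```text
cap [473.5786 302.4866 166.    ]
base screws [436.8712 335.6132  10.    ] [443.297 263.893  10.   ]
tine tl [524.4393 328.2569  96.    ] [525.4392 283.0479  96.    ] [446.5827 321.8903  96.    ] [445.4006 277.1687  96.    ]
cap sq [array([481.2362, 317.7155, 162.    ]), array([489.4513, 293.8711, 162.    ]), array([462.8583, 285.8244, 162.    ]), array([455.7772, 308.5948, 162.    ])]
button [598.0651 -50.6213  53.    ]
roof [array([765.3133,  -0.3641,  94.    ]), array([ 750.4163, -136.6648,   94.    ]), array([ 615.054 , -121.0071,   94.    ]), array([628.9456,  15.1831,  94.    ])]
ledge [array([574.9015,   2.5703,  60.    ]), array([564.3614, -94.3113,  60.    ])]
tri cap [474.1867 303.145  165.0114] [473.6667 302.8589 164.8759]
tri btn [597.9156 -50.0543  57.7425] [597.1855 -50.4037  57.62  ]
```

Measurements are consistent: the cap triangulates at z≈165 (expected 166), the ledge at 58–60, and the roof and ledge sizes are right. I'll take one close wrist look at the well on the way, then one at the tool.

```bash
python3 - <<'E'
from h import *
env.reach([590,-50,300],down(np.radians(84)))
snap("wrist","w_well.png"); st=env.read_state();print(st["time_s"],st["tool_pos"],st["qpos"])
env.reach([474,302,330],down(np.radians(108)))
snap("wrist","w_tool.png"); st=env.read_state();print(st["time_s"],st["tool_pos"],st["qpos"],st["force"])
E
```

```text
2.7083 [589.9579 -50.8202 299.9806] [-0.106   0.3784  1.7068 -0.0002  1.0564  0.0001]
4.15 [474.6016 301.0803 329.8683] [ 0.5442  0.2998  1.7464 -0.0003  1.0955  0.2318] [ 0.5067 -0.0032 -0.2034]
```

View pics/w_well.png

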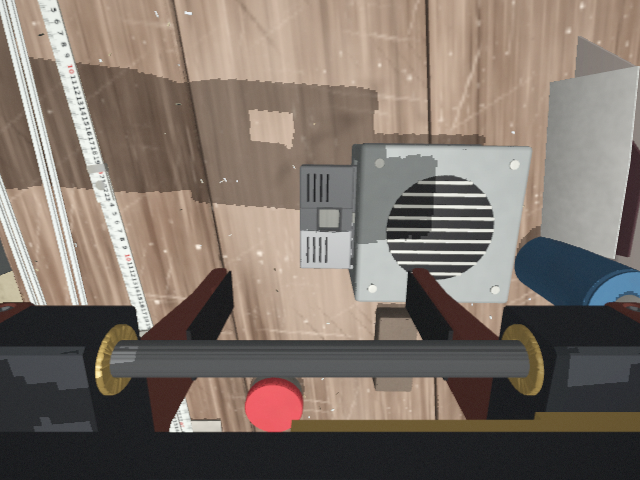

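View pics/w_tool.png

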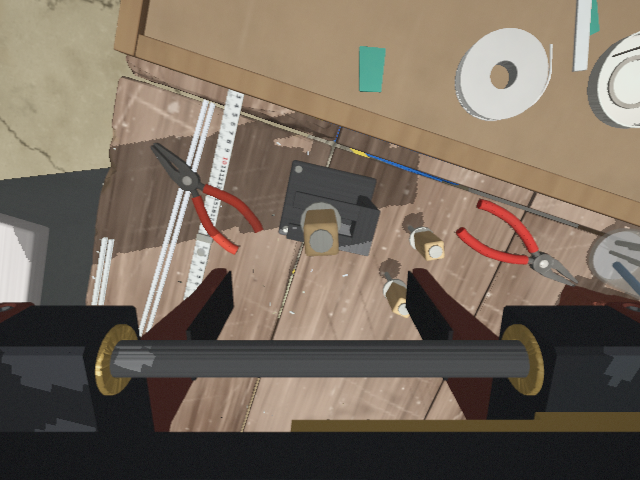

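The well is at wrist (329,218) and the tool cap at (320,240), with the handle sides nearly parallel to the image axes. I'll zoom in to measure.

```bash
python3 - <<'E'
import cv2
a=cv2.imread("pics/w_well.png")[150:300,290:440];b=cv2.imread("pics/w_tool.png")[150:270,270:390]
cv2.imwrite("pics/z1.png",cv2.resize(a,(600,600),interpolation=cv2.INTER_CUBIC))
cv2.imwrite("pics/z2.png",cv2.resize(b,(600,600),interpolation=cv2.INTER_CUBIC))
E
```

```text
(no output)
```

View pics/z1.png

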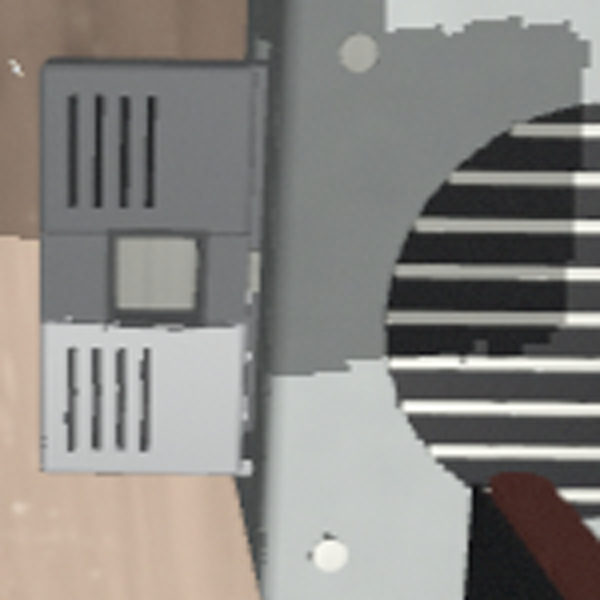

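View pics/z2.png

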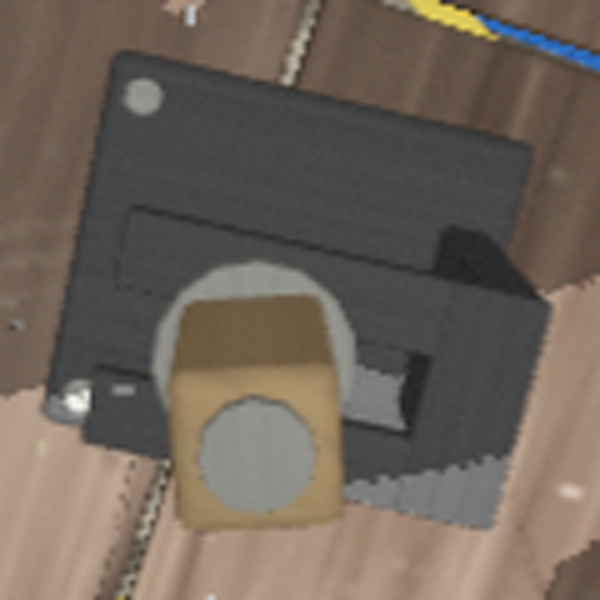

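```bash
python3 - <<'E'
from h import *
p,T=load("w_tool.png"); f=lambda u,v,z:at((270+u/5,150+v/5),z,p,T)[:2]
ang=lambda a,b:np.degrees(np.arctan2(*(b-a)[::-1]))
print("cap",f(257,455,166),"rad",np.linalg.norm(f(315,455,166)-f(199,455,166))/2)
q=[f(*c,162) for c in [(168,370),(335,363),(346,522),(183,532)]]
print("handle",np.mean(q,0),[ (np.linalg.norm(q[i]-q[(i+1)%4]),ang(q[i],q[(i+1)%4])) for i in range(4)])
a,b,c,d=f(133,207,96),f(83,440,96),f(550,305,96),f(490,528,96)
print("stand front w",np.linalg.norm(a-b),ang(b,a),"rear w",np.linalg.norm(c-d),"sides",ang(a,c),ang(b,d),np.linalg.norm(a-c))
m=(a+b)/2;r=(c+d)/2;u=(r-m)/np.linalg.norm(r-m);print("axis",ang(m,r),"seat",m+31*u)
s1,s2=f(430,358,96),f(410,437,96);print("slot w",np.linalg.norm(s1-s2),"seat2",(s1+s2)/2-30*u)
print("collar centre est (z=102)",f(254,360,102))
p,T=load("w_well.png"); g=lambda u,v,z:at((290+u/4,150+v/4),z,p,T)[:2]
fl,fr,bl,br=g(43,62,60),g(43,472,60),g(266,66,60),g(247,468,60)
print("ledge w",np.linalg.norm(fl-fr),"yaw",ang(fl,fr)-90,"front mid",(fl+fr)/2, fl,fr)
w=[g(*c,60) for c in [(106,232),(206,232),(203,325),(108,325)]]
print("well",np.mean(w,0),[np.linalg.norm(w[i]-w[(i+1)%4]) for i in range(4)])
t=ang(fl,fr)-90;n=np.array([np.cos(np.radians(t)),np.sin(np.radians(t))]);print("well from edge",(fl+fr)/2+28*n, (fl+fr)/2-28*n)
print("button",g(157,273,53))
E
```

```text
cap [475.8798 302.4406] rad 8.562882216947271
handle [476.0561 302.4859] [(np.float64(24.73464259904697), np.float64(20.397837690185117)), (np.float64(24.790701824802298), np.float64(-67.42525667281757)), (np.float64(24.78291439930329), np.float64(-158.37537845539683)), (np.float64(25.319375524630086), np.float64(112.4328236346949))]
stand front w 45.28664409393973 94.91105103806946 rear w 44.497530854595695 sides 4.654942136873419 5.226741927083548 79.09508865666092
axis 4.941797952045918 seat [479.2142 301.5386]
slot w 15.667289515145367 seat2 [478.3005 301.132 ]
collar centre est (z=102) [475.8088 302.3018]
ledge w 99.35015153876564 yaw -186.85891645911 front mid [573.0391 -47.8708] [578.9716   1.4488] [567.1067 -97.1903]
well [599.578  -51.6304] [np.float64(23.558326513532812), np.float64(22.604405299451948), np.float64(22.785177878738402), np.float64(22.60500963055297)]
well from edge [545.2395 -44.5269] [600.8387 -51.2147]
button [600.0678 -51.7468]
```

```bash
python3 - <<'E'
from h import *
p,T=campose("top");ps,Ts=campose("scene");k=110/600;ks=135/600
for a,b in [((170,82),(68,135)),((342,103),(204,50))]:
    o1,d1=ray((200+b[0]*ks,285+b[1]*ks),ps,Ts);o2,d2=ray((145+a[0]*k,230+a[1]*k),p,T)
    s=np.linalg.lstsq(np.stack([d1,-d2],1),o2-o1,rcond=None)[0];print("small cap",o1+s[0]*d1,o2+s[1]*d2)
for q in [(475.9,302.4,192),(475.9,302.4,290),(600,-51.5,211)]:
    print(env.ik(q,down(np.radians(111.6))),env.ik(q,down(np.radians(90))))
E
```

```text
small cap [587.547  308.3783  98.9722] [587.1292 308.1055  98.8079]
small cap [581.368  242.856   98.7762] [580.5098 242.3363  98.4919]
[ 0.545   0.4867  1.8382 -0.      0.8167  0.168 ] [ 0.545   0.4867  1.8382 -0.      0.8167  0.545 ]
[ 0.545   0.3495  1.7775 -0.      1.0146  0.168 ] [ 0.545   0.3495  1.7775 -0.      1.0146  0.545 ]
[-0.1054  0.5059  1.7424 -0.      0.8933 -0.4824] [-0.1054  0.5059  1.7424 -0.      0.8933 -0.1054]
```

The small look-alikes' tops are at z≈99, below my fingertips at about z=112, so I'll go ahead with the grasp.

```bash
python3 - <<'E'
from h import *
q=down(np.radians(111.6))
set_gripper(56)
env.move_l([475.9,302.4,300],q,rate=150)
print(env.move_l([475.9,302.4,192],rate=120,f_stop=15))
set_gripper(20)
st=env.read_state();print(st["time_s"],st["tool_pos"],st["width"],st["force"],st["wrist_torque"])
snap("wrist","w_grip.png");snap("scene","s_grip.png")
E
```

```text
False
6.8 [475.9685 302.4361 192.2345] 25.735634532604486 [-1.3073 -0.7974  2.4237] [-0.1434 -0.0302  0.0037]
```

View pics/w_grip.png

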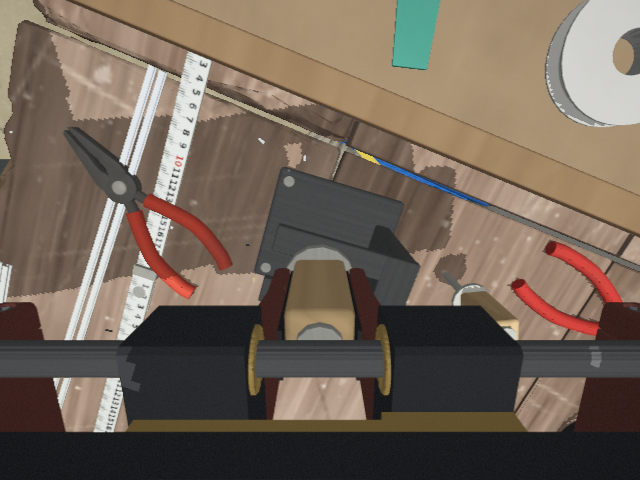

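View pics/s_grip.png

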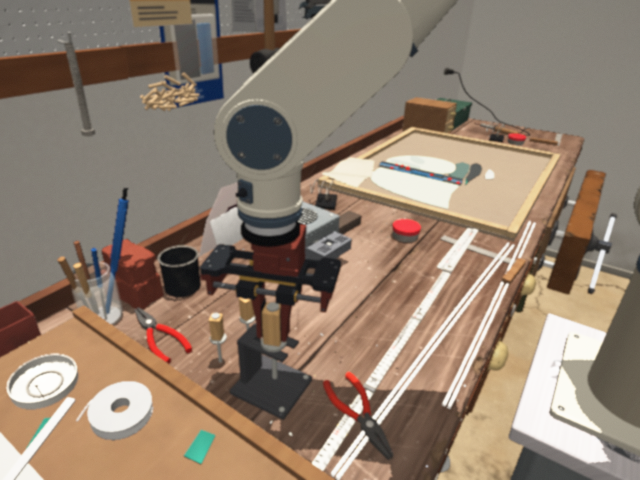

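```bash
python3 - <<'E'
from h import *
env.move_l([475.9,302.4,294],rate=120)
st=env.read_state();print(st["time_s"],st["tool_pos"],st["width"],st["force"])
snap("scene","s_lift.png")
q=down(np.radians(83.5))
env.reach([600,-51.5,294],q)
env.move_l([600,-51.5,236],rate=100,f_stop=10)
st=env.read_state();print(st["time_s"],st["tool_pos"],st["width"],st["force"])
snap("scene","s_over.png");snap("wrist","w_over.png");snap("top","t_over.png")
for n,s in [("s_lift",np.s_[200:400,190:350]),("s_over",np.s_[160:280,245:405])]:
    cv2.imwrite(f"pics/{n}_c.png",cv2.resize(cv2.imread(f"pics/{n}.png")[s],None,fx=4 if n=="s_over" else 3,fy=4 if n=="s_over" else 3,interpolation=cv2.INTER_CUBIC))
E
```

```text
7.9 [475.4721 302.155  293.2012] 25.902231098778152 [-0.237   0.1511 -1.7778]
10.0833 [600.338  -51.3704 236.2899] 25.764338241413267 [-0.1642 -0.0969 -1.0177]
```

View pics/s_lift_c.png

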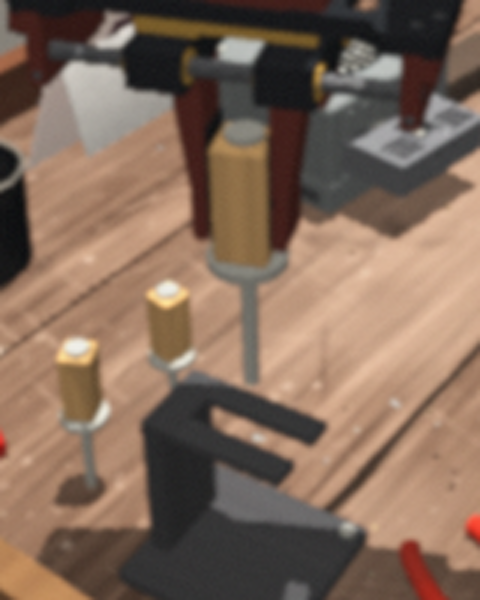

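View pics/s_over_c.png

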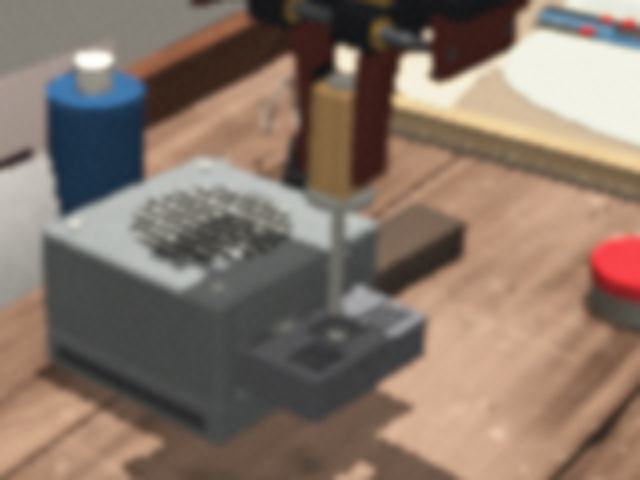

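View pics/w_over.png

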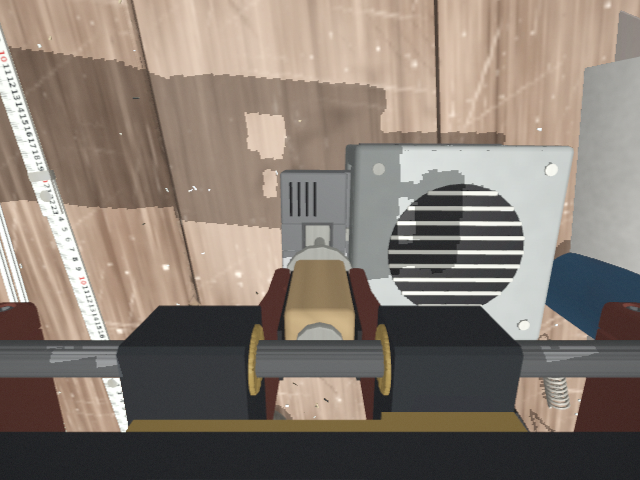

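The pin hangs straight and its tip sits over the button, at crop (336,312). I'll check it against the projection.

```bash
python3 - <<'E'
from h import *
p,T=load("s_over.png")
for X in [(600.3,-51.4,70),(600,-51.5,60),(600.3,-51.4,140)]: print(X,(proj(np.array(X),p,T)-[245,160])*4)
a=cv2.imread("pics/s_over.png")[215:265,305:355]
cv2.imwrite("pics/z3.png",cv2.resize(a,(600,600),interpolation=cv2.INTER_CUBIC))
a=cv2.imread("pics/w_over.png")[160:280,270:390]
cv2.imwrite("pics/z4.png",cv2.resize(a,(600,600),interpolation=cv2.INTER_CUBIC))
E
```

```text
(600.3, -51.4, 70) [333.2784 311.6364]
(600, -51.5, 60) [333.1495 327.3389]
(600.3, -51.4, 140) [338.2392 197.8231]
```

View pics/z3.png

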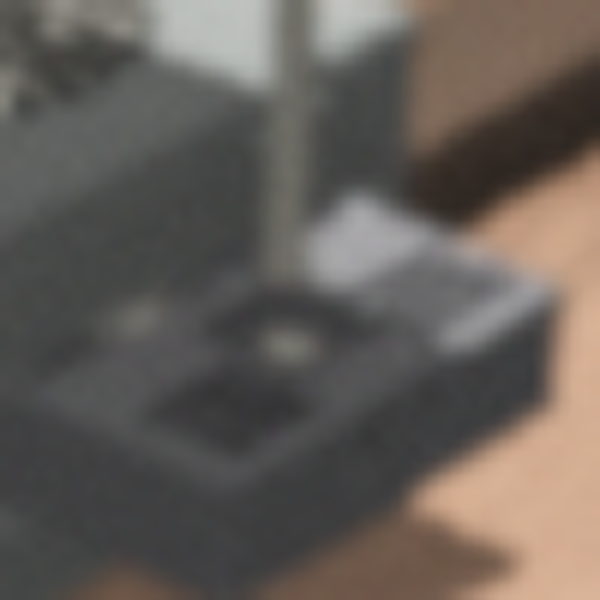

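View pics/z4.png

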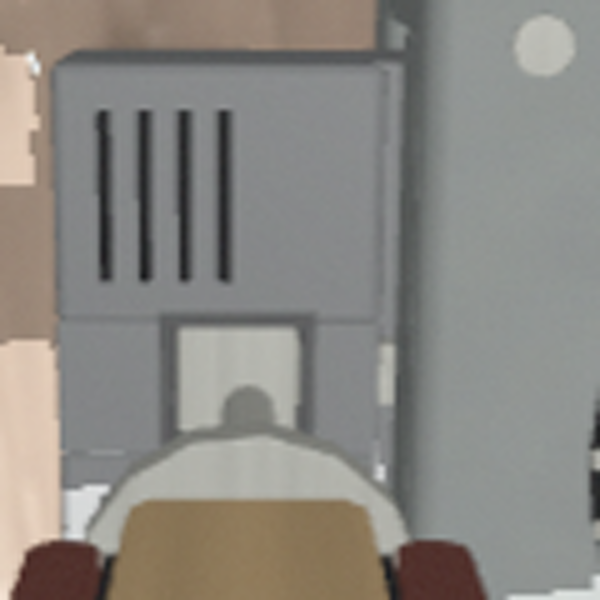

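```bash
python3 - <<'E'
from h import *
p,T=load("w_over.png"); g=lambda u,v,z:at((270+u/5,160+v/5),z,p,T)
w=g(162,315,60)[:2],g(315,315,60)[:2]
print(w,np.linalg.norm(w[0]-w[1]))
a=np.radians(-6.7);n=np.array([np.sin(a),-np.cos(a)])
print("well",(w[0]+w[1])/2+11.3*n)
w=g(178,325,53)[:2],g(300,325,53)[:2];print("button w",np.linalg.norm(w[0]-w[1]),(w[0]+w[1])/2+10*n)
print("tip far arc",g(248,385,70))
E
```

```text
(array([589.55 , -38.588]), array([612.8236, -41.2414])) 23.424413445055844
well [599.8684 -51.1375]
button w 19.213865325572588 [599.7161 -53.0467]
tip far arc [601.6563 -48.4127  70.    ]
```

Tip and well agree within about 1.5 mm. I'll shift by that much, then press.

```bash
python3 - <<'E'
from h import *
env.move_l([599,-51,236],rate=50); env.hold(.2); f0=env.read_state()["force"]
for z in (220,212.6):
    r=env.move_l([599,-51,z],rate=40,f_stop=12); env.hold(.15)
    st=env.read_state();print(r,st["time_s"],st["tool_pos"],st["force"]-f0,st["width"])
snap("scene","s_press.png");snap("wrist","w_press.png")
a=cv2.imread("pics/s_press.png")[215:265,305:355]
b=cv2.imread("pics/w_press.png")[160:280,270:390]
cv2.imwrite("pics/z5.png",np.hstack([cv2.resize(x,(400,400),interpolation=cv2.INTER_CUBIC) for x in(a,b)]))
E
```

```text
False 11.3833 [599.0648 -50.9932 220.0758] [ 0.4927 -0.327  -0.7422] 26.090489638673947
False 11.8667 [599.4709 -51.0311 213.0634] [ 0.9048 -0.2231  5.002 ] 25.69991510582799
```

View pics/z5.png

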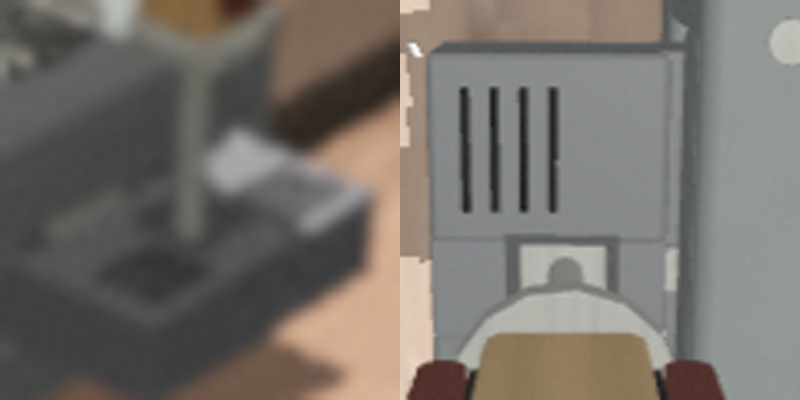

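```bash
python3 - <<'E'
from h import *
a=np.radians(-6.6);d=np.array([-np.cos(a),-np.sin(a),0])
P0=np.array([599,-51,211.6]);env.move_l(P0,rate=20)
st0=env.read_state();print(st0["time_s"],st0["tool_pos"],st0["force"])
for s,rt in ((25,30),(80,60),(96,25)):
    r=env.move_l(P0+d*s,rate=rt,f_stop=11)
    st=env.read_state();print(s,r,st["time_s"],st["tool_pos"],(st["tool_pos"]-P0)@d,st["force"],st["width"])
    if r:break
env.hold(.2)
st=env.read_state();print((st["tool_pos"]-P0)@d,st["force"])
snap("wrist","w_push.png");snap("top","t_push.png");snap("scene","s_push.png")
E
```

```text
12.2167 [599.3538 -51.0211 211.7935] [2.9382 0.638  4.2711]
25 False 13.2 [573.7501 -48.0545 211.3925] 25.421085756953026 [0.4329 1.1656 4.3652] 25.656171103329623
80 False 14.2667 [519.08   -41.8226 211.3537] 80.44514924760253 [0.4341 1.325  4.5841] 25.838932360083508
96 True 14.7167 [512.1375 -41.0062 212.2106] 87.43553177625904 [ 1.7426 -0.0967  2.415 ] 25.892848564282666
87.21808258423968 [-1.1358 -0.721   3.6961]
```

View pics/w_push.png

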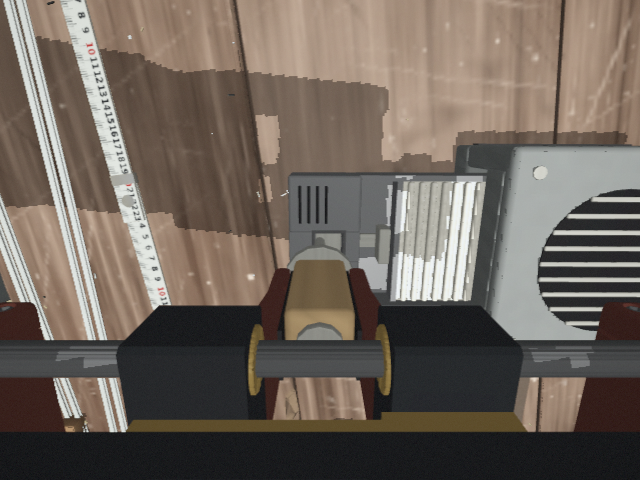

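View pics/s_push.png

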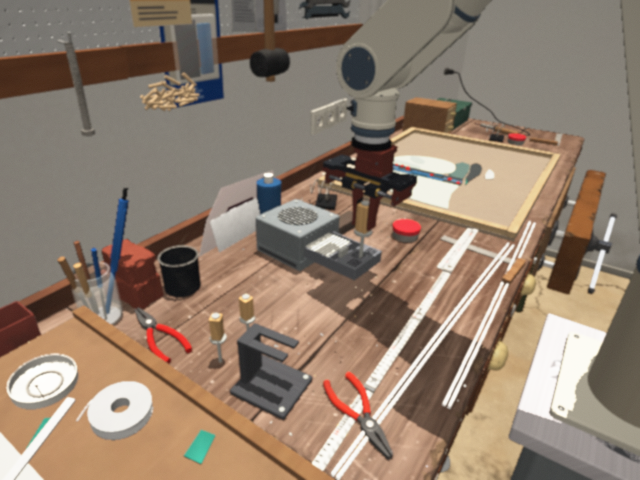

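```bash
python3 - <<'E'
from h import *
a=cv2.imread("pics/w_push.png")[160:280,270:390]
cv2.imwrite("pics/z6.png",cv2.resize(a,(600,600),interpolation=cv2.INTER_CUBIC))
E
```

```text
(no output)
```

View pics/z6.png

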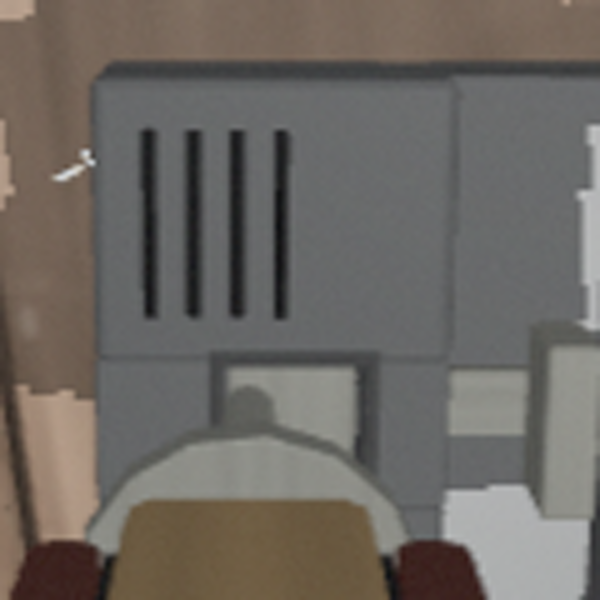

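```bash
python3 - <<'E'
from h import *
A=[]
for f,c in (("w_over.png",(57,64)),("w_push.png",(97,80))):
    p,T=load(f);A.append(at((270+c[0]/5,160+c[1]/5),60,p,T));print(A[-1])
a=np.radians(-6.6);d=np.array([-np.cos(a),-np.sin(a),0]);print((A[1]-A[0])@d)
P0=env.read_state()
r=env.move_l(P0["tool_pos"]+d*6,rate=20,f_stop=13);st=env.read_state();print(r,(st["tool_pos"]-P0["tool_pos"])@d,(st["force"]-P0["force"])@d)
env.hold(.2);st=env.read_state();print(st["tool_pos"],st["force"],st["time_s"])
snap("wrist","w_push2.png");p,T=load("w_push2.png")
a=cv2.imread("pics/w_push2.png")[160:280,270:390]
cv2.imwrite("pics/z7.png",cv2.resize(a,(600,600),interpolation=cv2.INTER_CUBIC))
E
```

```text
[578.933    0.7795  60.    ]
[499.3051  10.1007  60.    ]
80.17150025194296
True 1.9665870189541808 -2.9555323182371223
[510.4949 -40.8259 213.161 ] [1.5103 0.169  5.3255] 15.6167
```

View pics/z7.png

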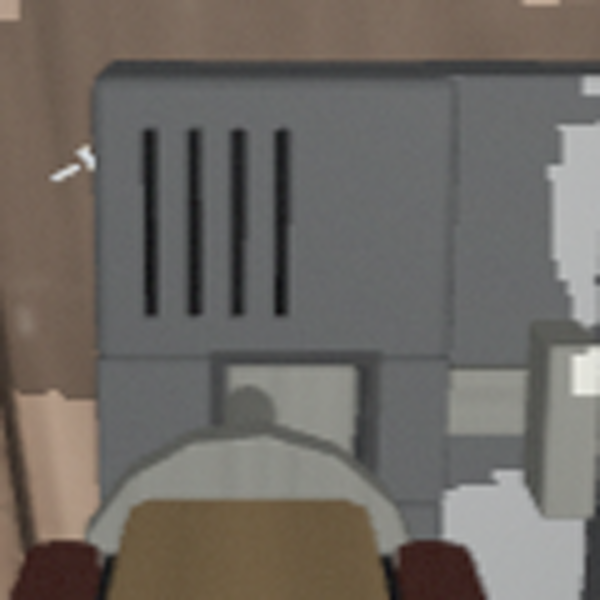

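It is at the stop (force trip, about 80 mm by the images). I'll lift straight up so as not to drag the slide back, then check it again.

```bash
python3 - <<'E'
from h import *
P=env.read_state()["tool_pos"]
env.move_l([P[0],P[1],300],rate=120)
snap("wrist","w_up.png");snap("scene","s_up.png");st=env.read_state();print(st["time_s"],st["tool_pos"],st["force"],st["width"])
p,T=load("w_up.png");im=cv2.imread("pics/w_up.png")
for X in [(499.3,10.1,60),(578.9-80,0.8+9.2,60)]: print(proj(np.array(X),p,T))
cv2.imwrite("pics/z8.png",cv2.resize(im[150:300,270:420],(600,600),interpolation=cv2.INTER_CUBIC))
cv2.imwrite("pics/z9.png",cv2.resize(cv2.imread("pics/s_up.png")[130:290,280:440],(600,600),interpolation=cv2.INTER_CUBIC))
E
```

```text
16.6417 [509.892  -40.7799 298.9311] [-0.4339 -0.7012 -1.031 ] 26.374154136764247
[297.3129 167.2323]
[296.8911 167.3942]
```

View pics/z8.png

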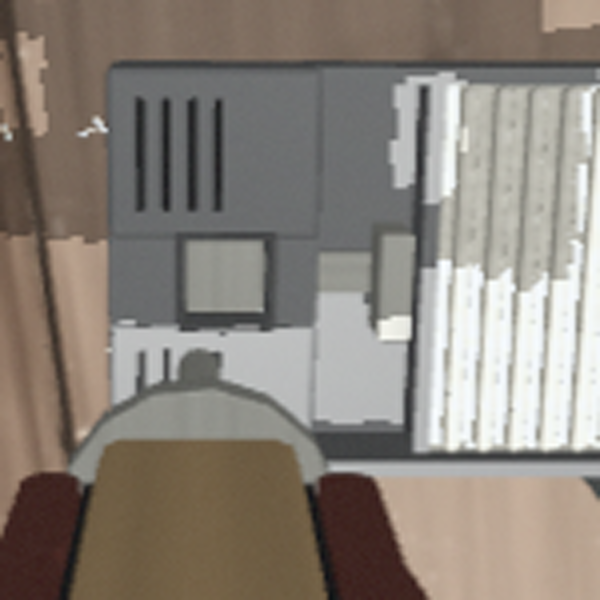

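View pics/z9.png

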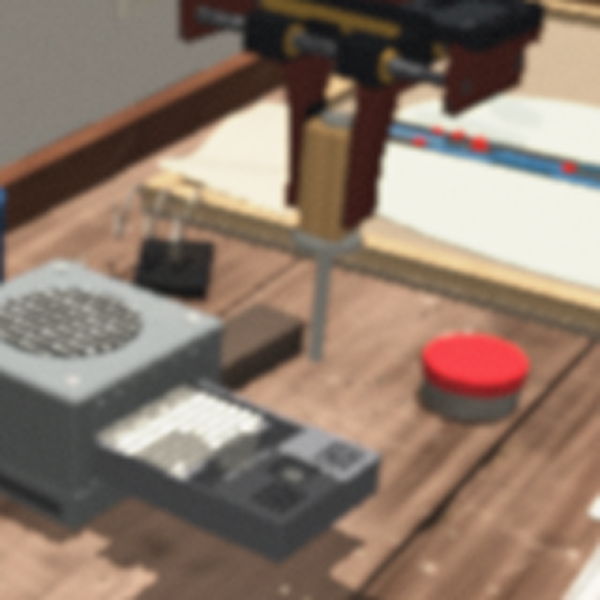

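The slide's corner is at wrist (297.5,167), where 80 mm out predicts (297.3,167.2). The tool hasn't slipped in the grip. Next I'll return it to the stand.

```bash
python3 - <<'E'
from h import *
q=down(np.radians(111.6))
env.reach([477.3,302.0,300],q)
env.hold(.2);f0=env.read_state()["force"]
r=env.move_l([477.3,302.0,200],rate=100,f_stop=8);st=env.read_state();print(r,st["time_s"],st["tool_pos"],st["force"]-f0)
if not r:
    env.hold(.15)
    r=env.move_l([477.3,302.0,190.5],rate=15,f_stop=4);st=env.read_state();print(r,st["time_s"],st["tool_pos"],st["force"]-f0,st["wrist_torque"])
snap("scene","s_ret.png");snap("wrist","w_ret.png")
cv2.imwrite("pics/z10.png",np.hstack([cv2.resize(cv2.imread("pics/s_ret.png")[285:420,200:335],(400,400),interpolation=cv2.INTER_CUBIC),cv2.resize(cv2.imread("pics/w_ret.png")[150:350,220:420],(400,400),interpolation=cv2.INTER_CUBIC)]))
E
```

```text
False 19.2917 [477.6568 302.2517 200.5803] [0.0694 0.6023 0.1019]
True 19.9667 [477.249  301.9812 192.2024] [-0.6154  0.2182  4.5136] [-0.0456 -0.0338  0.0198]
```

View pics/z10.png

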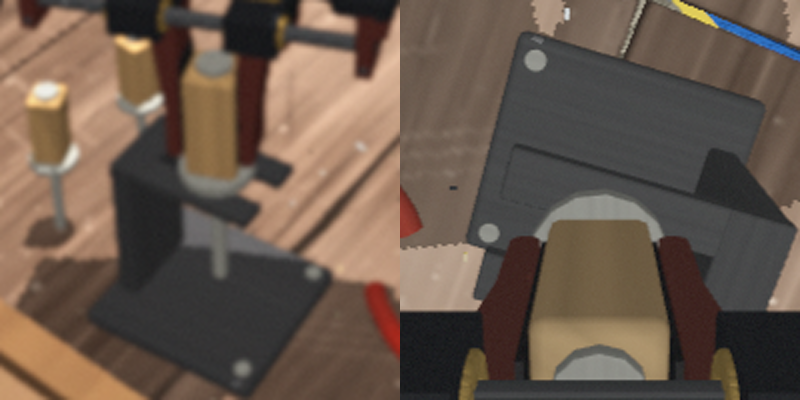

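The collar made contact at TCP z=192.2, the same height as when I picked it up, and the pin is in the slot. Releasing and retreating.

```bash
python3 - <<'E'
from h import *
set_gripper(50)
P=env.read_state()["tool_pos"]
env.move_l([P[0],P[1],330],rate=130)
snap("wrist","w_end.png")
env.reach([480,130,400],down(np.radians(100)))
env.hold(.3)
st=env.read_state();print(st["time_s"],st["tool_pos"],st["force"])
snap("scene","s_end.png");snap("top","t_end.png")
cv2.imwrite("pics/z11.png",np.hstack([cv2.resize(cv2.imread("pics/s_end.png")[285:420,200:335],(400,400),interpolation=cv2.INTER_CUBIC),cv2.resize(cv2.imread("pics/w_end.png")[150:270,270:390],(400,400),interpolation=cv2.INTER_CUBIC)]))
E
```

```text
22.9833 [479.908  130.909  399.3444] [ 0.4159 -0.371   0.7664]
```

View pics/z11.png

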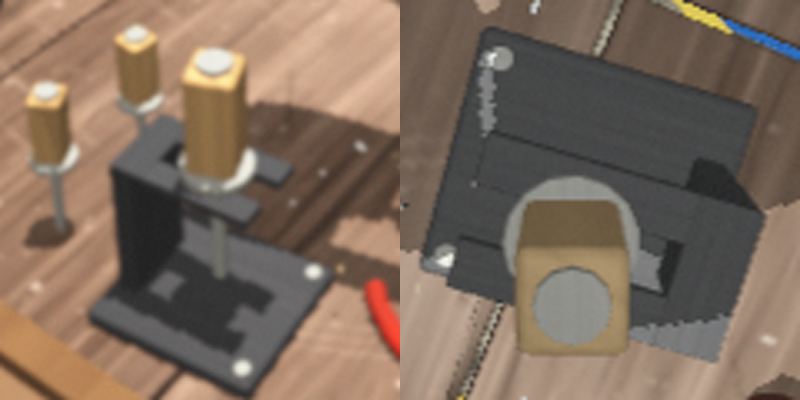

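View pics/s_end.png

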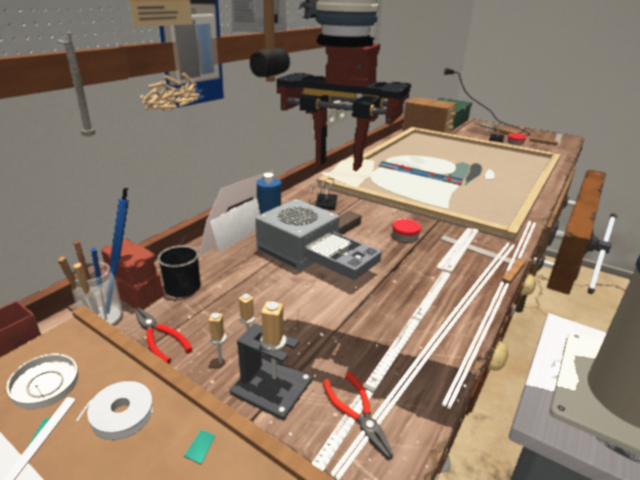

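View pics/t_end.png

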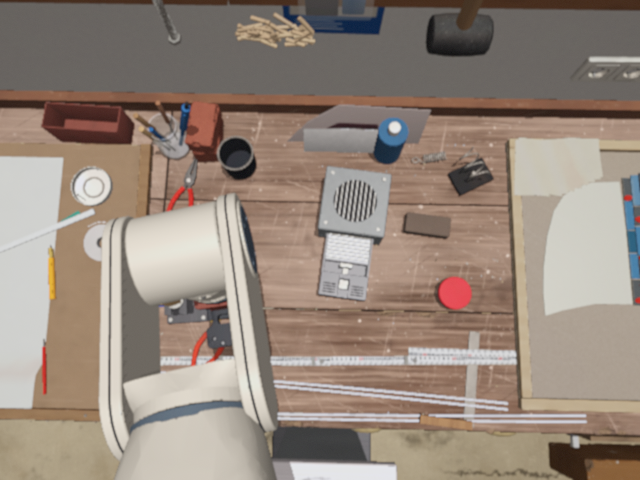

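The tool hangs upright in the stand at scene (273,325). The slide is out at top (346,268), and the tin (455,293) and block (428,225) haven't moved. Handing in.

```bash
python3 - <<'E'
from h import *
workorder.sign_off(); print(env.read_state()["time_s"])
E
```

```text
the job is handed in; nothing more can be done
the job is handed in; nothing more can be done
```

The filter box is open and the pin tool is hung back in its stand. I handed the job in shortly after my last clock reading of about 23 s (limit 53 s).

**What I did:** I took the largest pin tool from the fork stand and pressed the button down 6–7 mm with its pin, at about 5 N. I then pushed the slide out until the force showed it had hit its stop. I lifted the pin straight up, put the tool back in the slot and moved the arm clear.

**Last checks:**
- **Slide:** it measured about 80.2 mm out in the wrist images while the tool was still pushing, and matched 80 mm to within a pixel after the lift. In the final pictures it was still out.
- **Pin tool:** it hangs upright with its collar on the tines. Contact came at the same height as at pick-up (192.2 mm).
- **Flux tin and sanding block:** both show at the same pixels as at the start.

**One disagreement:** the arm read about 1.7 mm further forward on a second push against the stop, though the image hardly changed. It could be a small bounce after the first contact or noise in the pose reading. The check after the lift still gave 80 mm.

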